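# Park the thick dowel offcut at the top of the staining ramp

### The job

On the plywood ramp two round dowel offcuts lie side by side at the low end, each in its own gutter. With closed fingertips, slowly push the thicker offcut up its gutter and over the crest, until it settles against the end stop at the high end and cannot roll back down. Keep it down in the gutter all the way, without lifting it or flicking it uphill, and leave the thinner offcut, the cup, the sponge and the batten where they are.

Things in the scene. Friction and masses are not known exactly. Their poses are not given: they have to be found in the camera images.
- ramp: fixed plywood ramp, 342 x 168 mm, with two straight parallel gutters. Origin on the table under its middle; x points uphill along the gutters, y across them, z up. Gutter centre lines at y = +39 and -39 mm, each 66 mm wide inside; their 12 mm walls stand 16 mm above the sloping floor. At the low end a lip across both: inner face x = -165 mm, top 50 mm above the table
- slope (a point): point on the ramp at the low point of the floor (ramp x = -100 mm, 35 mm above the table), midway between the gutters; x points uphill along the floor, which climbs at 8 degrees from here to the crest; z square to it. Towards the lip the floor also rises at 8 degrees. An offcut let go short of the crest rolls back here
- crest (a point): top of the climb (ramp x = 90 mm, floor 62 mm above the table), midway between the gutters, axes as the ramp. Beyond it the floor dips at 10 degrees: an offcut whose centre is past the crest rolls by itself down to the end stop
- stop (a point): face of the end stop at floor height (ramp x = 150 mm, floor 51 mm above the table; the stop's top is 105 mm above the table), midway between the gutters, axes as the ramp
- thick: the thicker loose offcut: plain wooden cylinder, 60 mm diameter, 60 mm long, about 0.12 kg, up to about 8 N to push (it rubs on the fingertips and may slide more than roll), lying across its gutter. Origin at its centre, y along its axis; x and z turn as it rolls. Starts at the low point of either gutter, centre 65 mm above the table; parked against the stop its centre is at ramp x = 120 mm, 87 mm above the table
- thin: the thinner loose offcut: the same wood, 40 mm diameter, 60 mm long, at the low point of the other gutter, centre 55 mm above the table. Origin at its centre, y along its axis
- cup: empty white cup on the table near the ramp's high end, 72 mm across the rim, 85 mm tall, loose. Origin under its centre
- sponge: black sanding sponge block 70 x 50 x 28 mm on the table beside the ramp, loose. Origin under its centre, x along its length
- batten: wooden batten 160 x 35 x 18 mm lying on the table near the ramp's low end, loose. Origin under its centre, x along its length
Not all that is in view belongs to the job. What is shaped like the thick but green, pink or turquoise is not meant.

How it is judged:
At the end, for the whole second after the job is handed in: The thick offcut rests against the end stop, below 20 mm/s: centre at ramp x = 112 to 126 mm, 81 to 93 mm above the table, axis within 0.15 rad of square across the gutter; the thin offcut is within 15 mm, and cup, sponge and batten within 20 mm, of where they started (x of thick in the frame of ramp between 0.112 and 0.126 m and z of thick in the frame of ramp between 0.081 and 0.093 m and angle between the y axis of thick and the y axis of ramp, either way round below 0.15 rad and linear speed of thick below 0.02 m/s and distance of thin from where it was at the start of the episode below 0.015 m and distance of each of cup, sponge, batten from where it was at the start of the episode below 0.02 m); the robot touches nothing.
It fails at once if the thick offcut is lifted out of its gutter (15 mm or more off the sloping floor) (z of thick in the frame of slope above 0.045 m).
It fails at once if the thick offcut is flicked or let run fast (over 0.45 m/s) (linear speed of thick above 0.45 m/s).
It fails at once if the thin offcut is moved 15 mm or more (distance of thin from where it was at the start of the episode above 0.015 m).
It fails at once if the cup, sponge or batten is moved 20 mm or more (distance of any of cup, sponge, batten from where it was at the start of the episode above 0.02 m).
It also fails if it takes over 42 s, if anything falls off the work surface, if the arm or the gripper's body presses on something with over 40 N, if the wrist force passes 120 N, or if a joint passes its speed limit or range.

### The arm

A 6-joint arm with a two-finger parallel gripper is mounted at the origin on the work surface. World frame = base frame: x ahead of the robot, y to its left, z up, the work surface at z = 0. Lengths are in m, angles in rad, forces in N, time in s.
With the tool pointing down it reaches from about 0.3 to 0.875 m from the base axis. Payload 6.4 kg.
Tool frame: the origin (TCP) lies midway between the tips of the shut fingers; the grasp point (between the pads) lies ctrl.grip_depth behind it (ctrl.grip_depth is the distance from the TCP to the grasp point, in m); x points along the fingers, y is the direction in which the jaws open and shut, and the axes are right-handed (so a half turn about x gives the same grasp; the last joint's range is limited). The gripper opens to 85 mm and grips with 20 to 120 N. Pads are 22 mm wide; open, the fingers measure 114 mm over their backs; the gripper's body (76 mm by 85 mm) begins 54 mm behind the grasp point. The pads swing forward as they close: fully open they stand 13 mm farther back than shut.
Start: joints at [0.97, 0.181, 1.607, -0, 1.354, -0.206], TCP at [0.221, 0.531, 0.231] pointing down, gripper open.
Joint ranges: [-2.99, 2.99], [-0.89, 2.07], [0.3, 2.58], [-1.14, 4.28], [0, 2.63], [-3.12, 3.12]. Speed limits (rad/s): [2.57, 2.57, 3.01, 3.14, 3.14, 3.14].

### API

Orientations are given as a unit quaternion [w, x, y, z].
In Python, from bench import ctrl gives the robot as it stands.
- The arm moves only by the tool carry_out, never from a script. Its argument "motion" is one flat list of numbers, 7 for each row, row after row: the turn, a rotation vector about the tool's x, y, z in degrees, then the shift along the tool's x, y, z in m, then the gripper's target within -1 to 1 (shut at 1, half-way at 0, fully open at -1). A call has 1 to 10 rows; each row shifts and turns the pose as measured when the row begins, along the tool's axes as they then stand; what a row does not reach is not made up. A row lasts 1/10 s, in which the tool goes at most 50 mm and 8.59 degrees, less where a joint would pass 70% of its speed; a pose out of reach is approached as far as the arm can. A call with a gripper value outside its range is refused whole. The fingers move at their own pace and stop on an object; the grip force is fixed at half the most. Time passes only in rows, so rows that do not move let the fingers close. It gives the time, the measured TCP pose, the force and the opening at its end, in the units of the state.
- ctrl.get_obs(): the state, without advancing time (a new reading comes with each control period).
- ctrl.camera(name): name is "scene" or "top" or "wrist"; returns the picture (384x512x3 uint8, blue, green, red); there is no depth.
- ctrl.camera_params(name): a dict with "mtx" (3x3 intrinsics, pixels), "pose" (4x4, takes a point from camera to world coordinates); the wrist camera has in their place "hand_eye" (4x4, takes a point from camera to tool coordinates, whose origin is the TCP and whose axes are the tool frame's). Camera axes: x right, y down, z forward; pixel columns grow to the right and rows downward; lengths in m; the calibration is good to about 2 mm. A picture is of the moment at which its call begins: read the wrist's pose just before it. camera_params takes no time and is no camera call.
- ctrl.hand_in(): hands the job in, once; it reports no verdict.
Trained networks look in the newest picture that a camera, given by its name, has taken for a name from the list of things; names that differ only in an ending like _2 or _b are one class to them, and where a whole thing is asked for, a point or a joint stands for the part that bears it (a point fixed in the world has none). Each returns a list of dicts, best first, with "conf" (0 to 1); they miss things now and then, are a little off and sometimes report something else, mostly with a low value. They report only what shows in the picture. A call takes as long as a camera call. They do not tell look-alikes from the thing itself.
- ctrl.boxes_of(camera, thing): "point" ([x, y, z] in m, in the coordinates of the camera as it stood for that picture, good to about 4 mm: the middle of the surface that is visible of it).
- ctrl.trace(camera, thing): "pixels" (384x512 bool, what is visible of it).
- ctrl.landmark_of(camera, thing): "point" ([x, y, z] in m, in the coordinates of the camera as it stood for that picture, good to about 4 mm: a listed point, or the origin of a listed thing).
The state is a dict: "time_s": time; "q": joint angles; "dq": joint speeds; "joint_efforts": joint torques, N m; "eef_pos": TCP position; "eef_rot": TCP orientation; "wrist_force": force on the tool from outside, world axes, zero at the start; "torque": the same for the moment, N m; "opening": opening from 0.0 (shut) to 1.0 (fully open).
Only numpy, scipy, OpenCV 4.12 (cv2) and the standard library are available. Lean on these libraries where they do the work, as an engineer would, in place of code of your own. Each camera call takes 0.05 s, during which the arm holds its last target. There are 200 camera calls.

## Working session

There is one attempt and no reset: what is moved stays moved. The work goes in short steps, Python scripts to look and compute and a tool call to move; the robot and the scene stay as the last step left them, time stands still between calls to the robot, and variables do not carry over. Pictures are saved under pics/ and viewed, about 8 in all and at most 12, crops included, and the job is handed in when it is done.

Besides the shell and the picture viewer there is one more tool, called after ">>>" by a JSON object that holds its "method" and its "body". carry_out: Moves the arm, as the interface text tells. Its arguments: {"type":"object","properties":{"motion":{"type":"array"}},"required":["motion"]}

```bash
mkdir -p pics; ls
cat > h.py <<'E'
from bench import ctrl
import numpy as np, cv2
from scipy.spatial.transform import Rotation as R
def T(name):
    p=ctrl.camera_params(name)
    if 'pose' in p: return np.array(p['pose'])
    o=ctrl.get_obs();q=o['eef_rot'];M=np.eye(4);M[:3,:3]=R.from_quat([q[1],q[2],q[3],q[0]]).as_matrix();M[:3,3]=o['eef_pos']
    return M@np.array(p['hand_eye'])
def w(M,p): return (M[:3,:3]@np.array(p)+M[:3,3]).round(4)
E
python3 - <<'E'
from h import *
ims=[]
for c in ['scene','top']:
    im=ctrl.camera(c); cv2.imwrite(f'pics/{c}0.png',im)
    M=T(c);K=np.array(ctrl.camera_params(c)['mtx'])
    for t in ['ramp','slope','crest','stop','thick','thin','cup','sponge','batten']:
        for d in ctrl.landmark_of(c,t)[:3]:
            p=np.array(d['point']);uv=K@p
            print(c,t,round(d['conf'],2),w(M,p),(uv[:2]/uv[2]).round())
print(ctrl.get_obs())
E
```

```text
pics
scene ramp 0.69 [ 5.897e-01  5.150e-02 -4.000e-04] [264. 211.]
scene slope 0.7 [ 0.636  -0.0392  0.0382] [239. 230.]
scene crest 0.58 [0.5579 0.1337 0.0599] [287. 171.]
scene crest 0.54 [0.5712 0.3086 0.0025] [346. 166.]
scene stop 0.76 [0.5401 0.1863 0.0521] [301. 161.]
scene thick 0.97 [0.8318 0.0489 0.0319] [330. 283.]
scene thick 0.95 [0.3788 0.0019 0.0288] [203. 157.]
scene thick 0.88 [ 0.4127 -0.2065  0.0316] [128. 196.]
scene thin 0.59 [ 0.6687 -0.0238  0.057 ] [253. 233.]
scene thin 0.29 [0.7425 0.1782 0.0009] [350. 233.]
scene cup 0.64 [ 0.5738  0.3048 -0.001 ] [345. 168.]
scene sponge 0.61 [0.7413 0.1795 0.0013] [350. 232.]
scene batten 0.66 [ 0.7142 -0.1837  0.0048] [194. 300.]
top ramp 0.85 [5.948e-01 4.710e-02 2.000e-04] [244. 193.]
top slope 0.68 [ 0.6336 -0.0395  0.0356] [280. 177.]
top crest 0.94 [0.5609 0.1373 0.0638] [206. 206.]
top stop 0.63 [0.5401 0.1911 0.0486] [184. 214.]
top thick 0.89 [ 0.4158 -0.2066  0.0339] [346. 267.]
top thick 0.86 [0.8332 0.0492 0.0323] [245.  97.]
top thick 0.83 [ 0.598  -0.0547  0.0631] [287. 191.]
top thin 0.79 [ 0.6741 -0.0267 
[... 280 characters left out ...]
 batten 0.76 [ 0.7145 -0.1789  0.0028] [333. 148.]
{'time_s': 1.0, 'q': array([ 9.69723711e-01,  1.80774323e-01,  1.60697315e+00, -5.94786409e-06,
        1.35380855e+00, -2.06315494e-01]), 'dq': array([ 0.00116273, -0.00069944,  0.00053464,  0.00079581, -0.00134072,
        0.00219407]), 'joint_efforts': array([-5.09780966e-04, -4.44857812e+01, -3.51678944e+01, -4.05944984e-04,
        8.99200695e-04, -3.59170076e-05]), 'eef_pos': array([0.22114493, 0.53080167, 0.23131591]), 'eef_rot': array([ 0.69338467,  0.13867392,  0.69337072, -0.13865172]), 'wrist_force': array([0.86876654, 0.06915311, 0.91700994]), 'torque': array([-0.02618475,  0.02992533, -0.01788806]), 'opening': 1.002216800501638}
```

Run:
```python
import cv2,numpy as np
a=cv2.imread('pics/top0.png');b=cv2.imread('pics/scene0.png')
A=cv2.resize(a,(400,300));B=cv2.resize(b,(400,300))
C=cv2.resize(a[120:240,160:320],(400,300),interpolation=cv2.INTER_CUBIC);D=cv2.resize(b[130:280,180:380],(400,300),interpolation=cv2.INTER_CUBIC)
cv2.imwrite('pics/m0.png',np.vstack([np.hstack([A,B]),np.hstack([C,D])]))
```

```text
(no output)
```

View pics/m0.png

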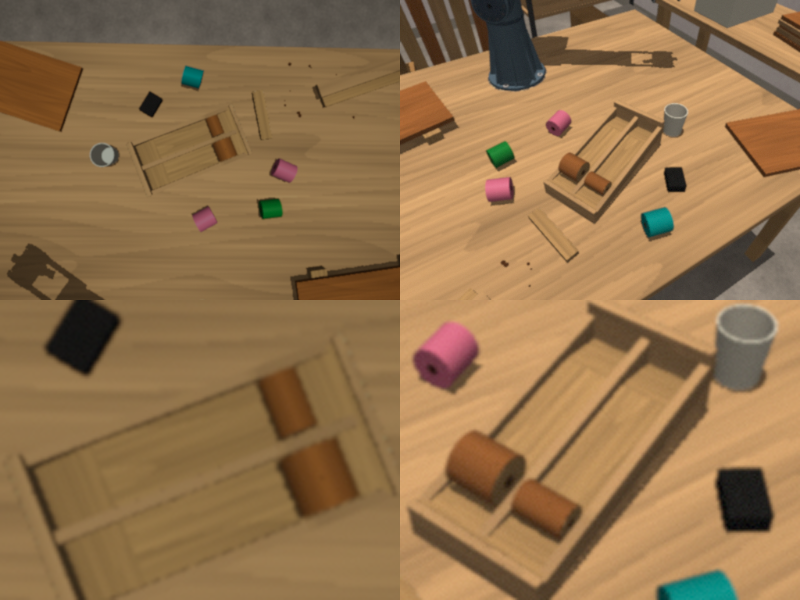

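```bash
cat >> h.py <<'E'
def rampframe(): # fitted x,y axes, gutter centreline point at ramp x=0
    u=np.array([-0.3834,0.9236,0]);v=np.array([-0.9236,-0.3834,0])
    return u,v,np.array([0.5950,0.0513,0])
def rep():
    o=ctrl.get_obs();q=o['eef_rot'];A=R.from_quat([q[1],q[2],q[3],q[0]]);u,v,O=rampframe()
    d=np.array(o['eef_pos'])-O
    print('t',o['time_s'],'tcp ramp',(d@u).round(4),(d@v).round(4),d[2].round(4),'F',o['wrist_force'].round(1))
    print(A.as_matrix().round(3).tolist());return o,A,u,v,O
E
python3 - <<'E'
from h import *
o,A,u,v,O=rep(); print(ctrl.grip_depth, A.as_matrix().round(3))
for s in (1,-1):
    y=s*v; x=np.array([0,0,-1]); z=np.cross(x,y); z/=np.linalg.norm(z)
    D=R.from_matrix(np.c_[x,y,z]); print(s,z,np.degrees((A.inv()*D).as_rotvec()))
tgt=O+.039*v-.146*u; tgt[2]=.2
print(tgt, A.inv().apply(tgt-o['eef_pos']))
E
```

```text
t 1.0 tcp ramp 0.5862 0.1615 0.2313 F [0.9 0.1 0.9]
[[0.0, 0.385, 0.923], [0.0, 0.923, -0.385], [-1.0, 0.0, 0.0]]
0.0187 [[ 0.     0.385  0.923]
 [ 0.     0.923 -0.385]
 [-1.     0.     0.   ]]
1 [-0.38339377  0.92358498  0.        ] [-1.35161903e+02  2.71017291e-03 -7.50961823e-05]
-1 [ 0.38339377 -0.92358498  0.        ] [ 4.48380969e+01 -6.03843514e-05 -2.17923240e-03]
[ 0.614956  -0.0984982  0.2      ] [ 0.03130901 -0.42944884  0.60554076]
```

>>> {"method": "carry_out", "body": {"motion": [0,0,0,0,-0.0286,0.0404,1,0,0,0,0,-0.0286,0.0404,1,0,0,0,0,-0.0286,0.0404,1,0,0,0,0,-0.0286,0.0404,1,0,0,0,0,-0.0286,0.0404,1,0,0,0,0,-0.0286,0.0404,1,0,0,0,0,-0.0286,0.0404,1,0,0,0,0,-0.0286,0.0404,1,0,0,0,0,-0.0286,0.0404,1,0,0,0,0,-0.0286,0.0404,1]}}

```text
time_s: 2.0
eef_pos: [0.4873, 0.1099, 0.2326]
eef_rot: [0.696, 0.136, 0.692, -0.133]
wrist_force: [1.0, 0.5, -0.7]
opening: -0.001
```

>>> {"method": "carry_out", "body": {"motion": [7.5,0,0,0,0,0,1,7.5,0,0,0,0,0,1,7.5,0,0,0,0,0,1,7.5,0,0,0,0,0,1,7.5,0,0,0,0,0,1,7.5,0,0,0,0,0,1,0,0,0,0,0,0,1]}}

```text
time_s: 2.7
eef_pos: [0.4916, 0.1013, 0.2331]
eef_rot: [0.584, 0.404, 0.58, -0.4]
wrist_force: [0.0, -0.3, 1.0]
opening: 0.003
```

Run:
```python
from h import *
rep()
```

```text
t 2.7 tcp ramp 0.0858 0.0764 0.2331 F [ 0.  -0.3  1. ]
[[0.008, 0.935, 0.353], [0.002, 0.353, -0.935], [-1.0, 0.009, 0.001]]
```

>>> {"method": "carry_out", "body": {"motion": [-1.9,0,0,0,0,0.01,1,0,0,0,0.005,0.006,0.037,1,0,0,0,0.005,0.006,0.037,1,0,0,0,0.005,0.006,0.037,1,0,0,0,0.005,0.006,0.037,1,0,0,0,0.005,0.006,0.037,1,0,0,0,0.005,0.006,0.037,1,0,0,0,0,0,0,1]}}

```text
time_s: 3.5
eef_pos: [0.6219, -0.1033, 0.2034]
eef_rot: [0.599, 0.384, 0.593, -0.378]
wrist_force: [-1.0, -0.2, -1.0]
opening: -0.005
```

Run:
```python
from h import *
o,A,u,v,O=rep();M=T('wrist')
im=ctrl.camera('wrist');cv2.imwrite('pics/w1.png',im)
for t in ['thick','thin','slope','ramp']:
    for d in ctrl.landmark_of('wrist',t)[:2]:
        p=w(M,d['point']);print(t,round(d['conf'],2),p,((p-O)@u).round(4),((p-O)@v).round(4))
```

```text
t 3.5 tcp ramp -0.1531 0.0345 0.2034 F [-1.  -0.2 -1. ]
[[0.012, 0.908, 0.419], [0.002, 0.419, -0.908], [-1.0, 0.012, 0.003]]
thick 0.96 [ 0.4186 -0.2069  0.0266] -0.1708 0.2619
thick 0.89 [0.8309 0.0465 0.0326] -0.0949 -0.216
slope 0.65 [ 0.6337 -0.0403  0.0331] -0.0994 -0.0006
ramp 0.71 [0.6014 0.0521 0.0019] -0.0017 -0.0062
```

View pics/w1.png

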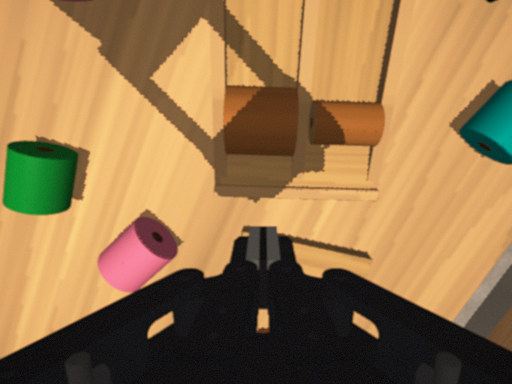

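Run:
```python
from h import *
o,A,u,v,O=rep();M=T('wrist');K=np.array(ctrl.camera_params('wrist')['mtx'])
def bp(M,K,px,z):
    r=M[:3,:3]@np.linalg.solve(K,[*px,1]);return M[:3,3]+r*(z-M[2,3])/r[2]
def pr(n,p): print(n,p.round(4),((p-O)@u).round(4),((p-O)@v).round(4))
a,b=bp(M,K,(217,186),.05),bp(M,K,(378,187.5),.05);pr('lipL',a);pr('lipR',b)
d=a-b;print('lip yaw+90',np.degrees(np.arctan2(d[1],d[0]))%360-90)
for n,px,z in [('thickL',(225,118),.08),('thickR',(298,118),.08)]: pr(n,bp(M,K,px,z))
# top camera outline of ramp corners from pics/top0
M=T('top');K=np.array(ctrl.camera_params('top')['mtx'])
tr=ctrl.camera('top');r=ctrl.trace('top','ramp');m=r[0]['pixels'].astype(np.uint8)
c=max(cv2.findContours(m,0,1)[0],key=cv2.contourArea);bx=cv2.minAreaRect(c);print(bx)
P=[bp(M,K,p,.05) for p in cv2.boxPoints(bx)]
for p in P: pr('c',p)
```

```text
t 3.75 tcp ramp -0.1476 0.034 0.2048 F [-1.   0.5  0.2]
[[0.012, 0.907, 0.421], [0.004, 0.421, -0.907], [-1.0, 0.012, 0.002]]
lipL [ 0.5861 -0.1279  0.05  ] -0.1621 0.0769
lipR [ 0.7349 -0.0612  0.05  ] -0.1576 -0.086
lip yaw+90 114.15195198580741
thickL [ 0.5696 -0.0603  0.08  ] -0.0933 0.0662
thickR [ 0.6261 -0.0341  0.08  ] -0.0908 0.004
((241.59585571289062, 192.65231323242188), (73.50567626953125, 145.24786376953125), 69.347412109375)
c [0.612  0.2493 0.05  ] 0.1764 -0.0916
c [ 0.7426 -0.0784  0.05  ] -0.1764 -0.0866
c [ 0.5756 -0.1432  0.05  ] -0.1722 0.0925
c [0.4475 0.1833 0.05  ] 0.1784 0.0856
```

>>> {"method": "carry_out", "body": {"motion": [1.5,0,0,0.02,-0.004,-0.003,1,0,0,0,0.02,0,0,1,0,0,0,0.02,0,0,1,0,0,0,0.02,0,0,1,0,0,0,0.02,0,0,1,0,0,0,0.01,0,0,1,0,0,0,0,0,0,1]}}

```text
time_s: 4.55
eef_pos: [0.6179, -0.0908, 0.097]
eef_rot: [0.599, 0.389, 0.587, -0.381]
wrist_force: [-0.4, 0.1, -0.1]
opening: 0.004
```

Run:
```python
from h import *
rep()
im=ctrl.camera('wrist');im2=ctrl.camera('scene')[150:270,190:350]
cv2.imwrite('pics/w2.png',np.hstack([cv2.resize(im,(400,300)),cv2.resize(im2,(400,300),interpolation=2)]))
```

```text
t 4.55 tcp ramp -0.1401 0.0333 0.097 F [-0.4  0.1 -0.1]
[[0.02, 0.913, 0.406], [0.001, 0.406, -0.914], [-1.0, 0.019, 0.007]]
```

View pics/w2.png

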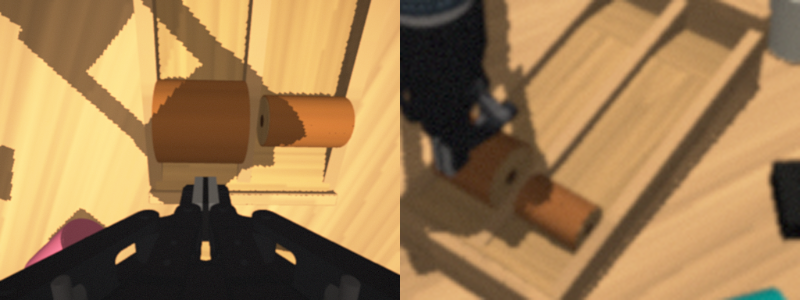

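>>> {"method": "carry_out", "body": {"motion": [0.5,0,-1.1,0,-0.003,0.006,1,0,0,0,0,0,0,1,0,0,0,0.015,0,0,1,0,0,0,0.01,0,0,1,0,0,0,0,0,0,1]}}

```text
time_s: 5.15
eef_pos: [0.6215, -0.1, 0.076]
eef_rot: [0.596, 0.387, 0.586, -0.389]
wrist_force: [0.1, 0.4, -1.1]
opening: 0.0
```

Run:
```python
from h import *
rep()
```

```text
t 5.15 tcp ramp -0.1499 0.0335 0.076 F [ 0.1  0.4 -1.1]
[[0.011, 0.918, 0.397], [-0.011, 0.397, -0.918], [-1.0, 0.005, 0.014]]
```

>>> {"method": "carry_out", "body": {"motion": [0,0.8,0,0.01,-0.004,-0.002,1,0,0,0,0.01,0,0,1,0,0,0,0,0,0,1]}}

```text
time_s: 5.45
eef_pos: [0.616, -0.0996, 0.053]
eef_rot: [0.591, 0.39, 0.591, -0.387]
wrist_force: [-0.1, -0.5, -0.4]
opening: 0.0
```

Run:
```python
from h import *
rep()
```

```text
t 5.45 tcp ramp -0.1474 0.0385 0.053 F [-0.1 -0.5 -0.4]
[[0.003, 0.918, 0.397], [0.004, 0.397, -0.918], [-1.0, 0.004, -0.002]]
```

>>> {"method": "carry_out", "body": {"motion": [0,0,0,-0.0005,0,-0.004,1,0,0,0,-0.0005,0,-0.004,1,0,0,0,-0.0005,0,-0.004,1,0,0,0,-0.0005,0,-0.004,1,0,0,0,-0.0005,0,-0.004,1,0,0,0,-0.0005,0,-0.004,1,0,0,0,-0.0005,0,-0.004,1,0,0,0,-0.0005,0,-0.004,1]}}

```text
time_s: 6.25
eef_pos: [0.6111, -0.0763, 0.0666]
eef_rot: [0.6, 0.389, 0.582, -0.387]
wrist_force: [0.4, -6.4, 4.8]
opening: 0.003
```

Run:
```python
from h import *
rep()
```

```text
t 6.25 tcp ramp -0.124 0.0341 0.0666 F [ 0.4 -6.4  4.8]
[[0.023, 0.918, 0.397], [-0.011, 0.397, -0.918], [-1.0, 0.017, 0.019]]
```

>>> {"method": "carry_out", "body": {"motion": [0,1.1,-1,0.005,-0.002,0,1,0,0,0,0.005,0,0,1,0,0,0,0.001,0,-0.004,1,0,0,0,0.001,0,-0.004,1,0,0,0,0.001,0,-0.004,1,0,0,0,0.001,0,-0.004,1]}}

```text
time_s: 6.85
eef_pos: [0.6064, -0.0635, 0.0552]
eef_rot: [0.594, 0.389, 0.588, -0.388]
wrist_force: [2.5, -4.6, 3.3]
opening: -0.004
```

Run:
```python
from h import *
rep()
```

```text
t 6.85 tcp ramp -0.1104 0.0335 0.0552 F [ 2.5 -4.6  3.3]
[[0.008, 0.918, 0.397], [-0.004, 0.397, -0.918], [-1.0, 0.005, 0.007]]
```

>>> {"method": "carry_out", "body": {"motion": [0,0.3,-0.2,0.0002,-0.0007,-0.005,1,0,0.1,-0.1,0.0002,-0.0007,-0.005,1,0,0.1,-0.1,0.0002,-0.0007,-0.005,1,0,0.1,-0.1,0.0002,-0.0007,-0.005,1,0,0.1,-0.1,0.0002,-0.0007,-0.005,1,0,0.1,-0.1,0.0002,-0.0007,-0.005,1,0,0.1,-0.1,0.0002,-0.0007,-0.005,1,0,0.1,-0.1,0.0002,-0.0007,-0.005,1,0,0.1,-0.1,0.0002,-0.0007,-0.005,1,0,0.1,-0.1,0.0002,-0.0007,-0.005,1]}}

```text
time_s: 7.85
eef_pos: [0.5763, -0.015, 0.0521]
eef_rot: [0.582, 0.387, 0.6, -0.39]
wrist_force: [1.1, -2.4, 1.7]
opening: 0.001
```

Run:
```python
from h import *
rep()
```

```text
t 7.85 tcp ramp -0.0541 0.0426 0.0521 F [ 1.1 -2.4  1.7]
[[-0.023, 0.918, 0.397], [0.01, 0.397, -0.918], [-1.0, -0.017, -0.018]]
```

>>> {"method": "carry_out", "body": {"motion": [0,-1,1,-0.002,0.0003,-0.005,1,0,0,0,-0.002,0.0003,-0.005,1,0,0,0,-0.002,0.0003,-0.005,1,0,0,0,-0.002,0.0003,-0.005,1,0,0,0,-0.002,0.0003,-0.005,1,0,0,0,-0.001,0.0003,-0.005,1,0,0,0,-0.001,0.0003,-0.005,1,0,0,0,-0.001,0.0003,-0.005,1]}}

```text
time_s: 8.65
eef_pos: [0.5625, 0.0249, 0.0675]
eef_rot: [0.593, 0.389, 0.589, -0.388]
wrist_force: [0.8, -3.5, 3.4]
opening: 0.001
```

Run:
```python
from h import *
rep()
M=T('scene');im=ctrl.camera('scene')[130:250,190:350];cv2.imwrite('pics/s3.png',cv2.resize(im,(640,480),interpolation=2))
```

```text
t 8.65 tcp ramp -0.0119 0.0401 0.0675 F [ 0.8 -3.5  3.4]
[[0.005, 0.918, 0.397], [-0.002, 0.397, -0.918], [-1.0, 0.003, 0.004]]
```

View pics/s3.png

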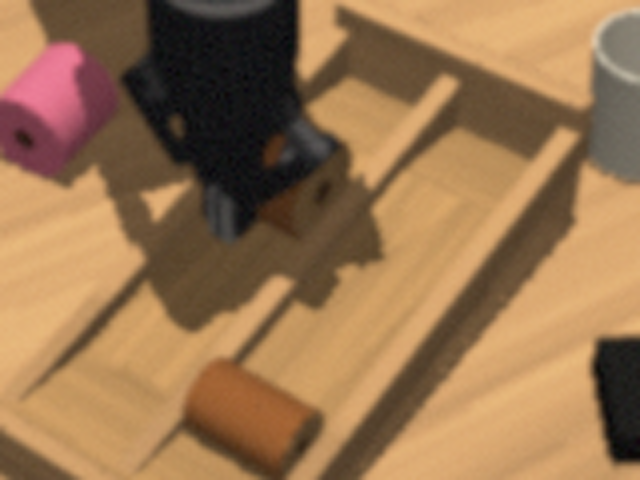

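>>> {"method": "carry_out", "body": {"motion": [0,0,0,-0.0003,0,-0.005,1,0,0,0,-0.0003,0,-0.005,1,0,0,0,-0.0003,0,-0.005,1,0,0,0,-0.0003,0,-0.005,1,0,0,0,-0.0003,0,-0.005,1,0,0,0,-0.0003,0,-0.004,1,0,0,0,-0.0003,0,-0.004,1,0,0,0,-0.0003,0,-0.003,1]}}

```text
time_s: 9.5
eef_pos: [0.5529, 0.0546, 0.074]
eef_rot: [0.598, 0.388, 0.584, -0.388]
wrist_force: [1.2, -6.3, 5.3]
opening: -0.0
```

Run:
```python
from h import *
rep()
```

```text
t 9.5 tcp ramp 0.0192 0.0376 0.074 F [ 1.2 -6.3  5.3]
[[0.016, 0.917, 0.398], [-0.012, 0.398, -0.917], [-1.0, 0.01, 0.017]]
```

>>> {"method": "carry_out", "body": {"motion": [0,0.8,-0.5,0,-0.0002,-0.004,1,0,0.1,0,0,-0.0002,-0.004,1,0,0.1,0,0,-0.0002,-0.004,1,0,0.1,0,0,0,-0.004,1,0,0.1,0,0,0,-0.004,1,0,0.1,0,0,0,-0.004,1,0,0.1,0,0,0,-0.003,1]}}

```text
time_s: 10.2
eef_pos: [0.5474, 0.0691, 0.0796]
eef_rot: [0.596, 0.386, 0.586, -0.389]
wrist_force: [1.2, -9.9, 7.0]
opening: -0.001
```

Run:
```python
from h import *
rep()
```

```text
t 10.2 tcp ramp 0.0347 0.0372 0.0796 F [ 1.2 -9.9  7. ]
[[0.009, 0.917, 0.399], [-0.012, 0.399, -0.917], [-1.0, 0.004, 0.015]]
```

>>> {"method": "carry_out", "body": {"motion": [0,0.8,-0.2,0.002,-0.0002,-0.004,1,0,0.1,0,0.001,-0.0002,-0.005,1,0,0.1,0,0.001,-0.0002,-0.005,1,0,0.1,0,0.001,0,-0.005,1,0,0.1,0,0.001,0,-0.005,1]}}

```text
time_s: 10.7
eef_pos: [0.5458, 0.0744, 0.0819]
eef_rot: [0.6, 0.383, 0.583, -0.391]
wrist_force: [-0.0, -18.9, 11.6]
opening: -0.001
```

Run:
```python
from h import *
rep()
M=T('wrist');im=ctrl.camera('wrist');cv2.imwrite('pics/w4.png',im)
```

```text
t 10.7 tcp ramp 0.0402 0.0366 0.0819 F [ -0.  -18.9  11.6]
[[0.013, 0.916, 0.4], [-0.023, 0.401, -0.916], [-1.0, 0.003, 0.026]]
```

View pics/w4.png

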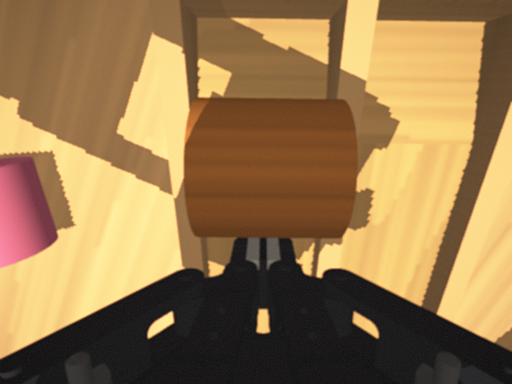

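>>> {"method": "carry_out", "body": {"motion": [0,1.5,0,0.003,-0.0005,0.004,1,0,1.5,0,0.004,-0.0005,0.001,1,0,0,0,0.003,0,0,1,0,0,0,0,0,0,1]}}

```text
time_s: 11.15
eef_pos: [0.5444, 0.0705, 0.0701]
eef_rot: [0.582, 0.393, 0.601, -0.381]
wrist_force: [0.1, -1.6, 0.6]
opening: 0.001
```

Run:
```python
from h import *
rep()
```

```text
t 11.15 tcp ramp 0.0371 0.0393 0.0701 F [ 0.1 -1.6  0.6]
[[-0.013, 0.917, 0.399], [0.029, 0.4, -0.916], [-1.0, -0.001, -0.032]]
```

>>> {"method": "carry_out", "body": {"motion": [0,0,0,0,0,-0.004,1,0,0,0,0,0,-0.004,1,0,0,0,0,0,-0.004,1,0,0,0,0,0,-0.004,1,0,0,0,0,0,-0.004,1]}}

```text
time_s: 11.65
eef_pos: [0.5412, 0.0788, 0.0752]
eef_rot: [0.59, 0.388, 0.595, -0.385]
wrist_force: [-1.0, -11.6, 8.0]
opening: 0.001
```

Run:
```python
from h import *
rep()
```

```text
t 11.65 tcp ramp 0.046 0.0391 0.0752 F [ -1.  -11.6   8. ]
[[-0.004, 0.915, 0.403], [0.007, 0.403, -0.915], [-1.0, -0.001, -0.008]]
```

>>> {"method": "carry_out", "body": {"motion": [0,1,0,0.003,0,0.003,1,0,1,0,0.003,0,0.001,1,0,0,0,0.003,0,0,1,0,0,0,0,0,-0.002,1,0,0,0,-0.003,0,-0.004,1,0,0,0,-0.003,0,-0.004,1,0,0,0,-0.003,0,-0.004,1]}}

```text
time_s: 12.35
eef_pos: [0.5331, 0.0914, 0.073]
eef_rot: [0.576, 0.394, 0.608, -0.378]
wrist_force: [-0.6, -0.1, 0.2]
opening: -0.001
```

Run:
```python
from h import *
rep();M=T('top')
im=ctrl.camera('top')[150:250,150:310];cv2.imwrite('pics/t5.png',cv2.resize(im,(640,400),interpolation=2))
```

```text
t 12.35 tcp ramp 0.0608 0.0418 0.073 F [-0.6 -0.1  0.2]
[[-0.026, 0.915, 0.403], [0.043, 0.403, -0.914], [-0.999, -0.007, -0.05]]
```

View pics/t5.png

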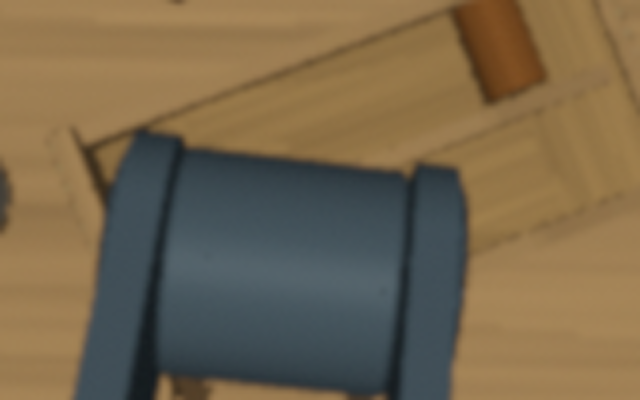

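Run:
```python
from h import *
o,A,u,v,O=rep();M=T('wrist')
im=ctrl.camera('wrist');cv2.imwrite('pics/w6.png',im)
for t in ['thick','stop']:
    for d in ctrl.landmark_of('wrist',t)[:2]:
        p=w(M,d['point']);print(t,round(d['conf'],2),p,((p-O)@u).round(4),((p-O)@v).round(4))
```

```text
t 12.4 tcp ramp 0.0612 0.0414 0.0737 F [-0.1  1.1  0.1]
[[-0.026, 0.915, 0.403], [0.043, 0.404, -0.914], [-0.999, -0.006, -0.05]]
thick 0.97 [0.515  0.148  0.0877] 0.12 0.0368
```

View pics/w6.png

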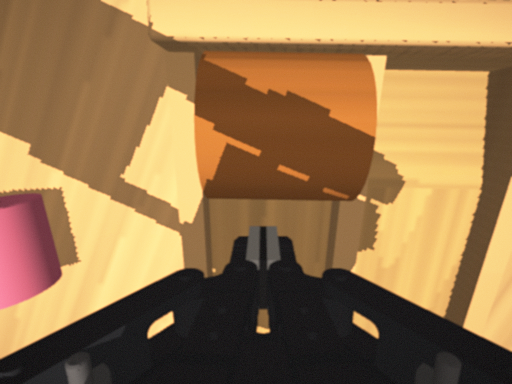

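Thick is at ramp x = 0.120, z = 0.088, with its upper edge (row 55) against the stop and a gap to the fingertip (rows 200–228). I'll back off downhill a little and lift straight up.

>>> {"method": "carry_out", "body": {"motion": [0,0,0,-0.003,0,0.008,1,0,0,0,-0.006,0,0.008,1,0,0,0,-0.02,0,0.003,1,0,0,0,-0.03,0,0.003,1,0,0,0,-0.03,0,0.003,1,0,0,0,-0.03,0,0,1,0,0,0,-0.03,0,0,1,0,0,0,0,0,0,1,0,0,0,0,0,0,1]}}

```text
time_s: 13.45
eef_pos: [0.5502, 0.0537, 0.2291]
eef_rot: [0.576, 0.395, 0.606, -0.38]
wrist_force: [-0.5, -0.6, 0.0]
opening: 0.0
```

Run:
```python
from h import *
o,A,u,v,O=rep()
for c in ['wrist','scene']:
    M=T(c);im=ctrl.camera(c);cv2.imwrite(f'pics/{c}7.png',im)
    for t in ['thick','thin','cup','sponge','batten']:
        for d in ctrl.landmark_of(c,t)[:5]:
            p=w(M,d['point']);print(c,t,round(d['conf'],2),p,((p-O)@u).round(4),((p-O)@v).round(4))
a,b=cv2.imread('pics/wrist7.png'),cv2.imread('pics/scene7.png')[130:280,180:380]
cv2.imwrite('pics/f7.png',np.hstack([cv2.resize(a,(400,300)),cv2.resize(b,(400,300),interpolation=2)]))
```

```text
t 13.45 tcp ramp 0.0194 0.0404 0.2291 F [-0.5 -0.6  0. ]
[[-0.024, 0.917, 0.399], [0.041, 0.399, -0.916], [-0.999, -0.006, -0.047]]
wrist thick 0.87 [0.5147 0.1472 0.0861] 0.1194 0.0374
wrist thick 0.84 [ 0.4172 -0.2102  0.0265] -0.1734 0.2645
wrist thick 0.82 [0.829  0.044  0.0313] -0.0965 -0.2133
wrist thick 0.72 [0.3818 0.0037 0.0334] 0.0378 0.2152
wrist thin 0.76 [ 0.6716 -0.0249  0.0597] -0.0997 -0.0415
wrist thin 0.7 [ 0.7428  0.1767 -0.0018] 0.0592 -0.1846
wrist sponge 0.65 [ 0.7439  0.1776 -0.    ] 0.0596 -0.1859
scene thick 0.8 [0.5237 0.1453 0.0876] 0.1142 0.0298
scene thick 0.73 [0.3796 0.0042 0.0285] 0.0391 0.217
scene thick 0.69 [0.8324 0.0483 0.0329] -0.0938 -0.2181
scene thick 0.66 [0.5394 0.1902 0.053 ] 0.1496 -0.0019
scene thick 0.61 [ 0.5357 -0.249   0.0263] -0.2546 0.1699
scene thin 0.6 [ 0.6712 -0.0266  0.0578] -0.1012 -0.0405
scene cup 0.62 [0.574  0.3068 0.0037] 0.244 -0.0786
scene sponge 0.92 [0.7448 0.178  0.0014] 0.0596 -0.1869
scene sponge 0.17 [0.5189 0.1424 0.0887] 0.1133 0.0354
scene batten 0.77 [ 0.7162 -0.1831  0.0009] -0.263 -0.0221
```

View pics/f7.png

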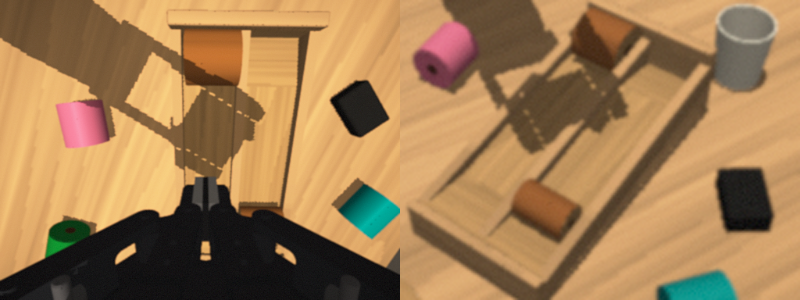

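The left view shows the thick offcut against the stop at (213,57), square across its gutter. The right view shows the thin one at its low point, with the cup and sponge unmoved.

```bash
python3 -c "
from bench import ctrl
print(ctrl.hand_in())"
```

```text
the job is handed in; nothing more can be done
None
```

I pushed the thick brown offcut up its gutter with shut fingertips. It went over the crest and now rests against the end stop; I then lifted the arm clear and handed the job in at about 14 s.

- **Thick offcut:** the wrist camera put it at ramp x = 0.119–0.120 m and 0.086–0.088 m above the table. The scene camera read x = 0.114 m, still inside the limits. In the last picture it lies square against the stop.
- **Other things:** the last readings of the thin offcut, cup, sponge and batten were all within about 5 mm of the first ones, which is the networks' own accuracy.
- **Robot:** the gripper was clear of everything, and the wrist force was about zero.

**Trouble on the way:** just before the crest the push force rose to about 19 N sideways and 12 N upward as the fingertips were dragged up. I backed off a few millimetres, lowered and tilted the fingertips, and pushed on. It rose again to about 12 N, so I backed off once more and raised the tips slightly while pushing. That took it over the crest, and it rolled the last stretch to the stop by itself. I did not measure its speed on that roll; from the height of the drop I estimate at most about 0.3 m/s.

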